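Lock the jar shuttle with its drop pin

ROBOT

A 6-joint arm with a two-finger parallel gripper is mounted at the origin on the work surface; the furniture and walls round the work are solid. World frame = base frame: x ahead of the robot, y to its left, z up, the work surface at z = 0. Lengths are in m, angles in rad, forces in N, time in s.
With the tool pointing down it reaches from about 0.35 to 0.975 m from the base axis. Payload 4.9 kg.
Tool frame: the origin (TCP) lies midway between the tips of the shut fingers; the grasp point (between the pads) lies 19 mm behind it (manip.hold_point_z is the distance from the TCP to the grasp point, in m); z points along the fingers, y is the line along which they close (so a half turn about z gives the same grasp; the last joint's range is limited). The gripper opens to 85 mm and grips with 20 to 120 N. Pads are 22 mm wide; open, the fingers measure 114 mm over their backs; the gripper's body (76 mm by 85 mm) begins 54 mm behind the grasp point. The pads swing forward as they close: fully open they stand 13 mm farther back than shut.
Start: joints at [-1.412, 0.053, 1.613, -0, 1.476, -0.119], TCP at [0.171, -0.601, 0.231] pointing down, gripper open.
Joint ranges: [-3.01, 3.01], [-1.01, 2.22], [0.06, 2.58], [-1.02, 4.17], [0.09, 2.62], [-3.14, 3.14]. Speed limits (rad/s): [2.57, 2.57, 3.14, 3.14, 3.14, 3.14].

INTERFACE

Orientations are given as a unit quaternion [w, x, y, z].
In Python, from plant import manip gives the robot as it stands. The module is installed in compiled form; this text tells all that it offers.
- The arm moves only by the shell command python3 -m jog 'ROWS' [OPENING]. ROWS is JSON, one flat list of numbers, 6 for each row, row after row: the shift along the tool's x, y, z in units of 0.1 m (1.0 is 0.1 m), then the turn, a rotation vector about the tool's x, y, z in units of 180 degrees (1.0 is 180 degrees). A call has 1 to 8 rows; each row is the pose to reach, as a shift and turn from the pose commanded when the call began, along the tool's axes at that moment, turning the shorter way round; what a row does not reach only later rows make up. A row lasts 1/8 s, in which the tool goes at most 62.5 mm and 10.7 degrees, less where a joint would pass 70% of its speed; a pose out of reach is approached as far as the arm can. A call with a number of a shift or a turn outside -1 to 1 is refused whole. A call with a gripper value outside its range is refused whole. OPENING is the finger opening in mm, from 0 to 85.4, set as the call begins (- or left out, the last holds). The fingers move at their own pace and stop on an object; the grip force is fixed at half the most. Time passes only in rows, so rows that repeat a pose let the fingers close. It gives the time, the measured TCP pose, the force, the opening and the grip force at its end, in the units of the state.
- manip.state(): the state, without advancing time (a new reading comes with each control period).
- manip.grab_frame(name): name is "scene" or "top"; returns a dict with "img" (400x640x3 uint8, blue, green, red), "z_map" (400x640 float32, m along the optical axis (not along the pixel's ray), 0 where there is no reading), "fx", "fy", "cx", "cy" (pixels), "xyz" and "attitude" of the camera in the world. Camera axes: x right, y up, looking along -z (the intrinsics and any distortion apply to the point x, -y, -z); pixel columns grow to the right and rows downward; lengths in m; the calibration is good to about 2 mm. A picture is of the moment at which its call begins.
- manip.job_done(): hands the job in; it is judged then, once.
The state is a dict: "time": time; "joint_pos": joint angles; "joint_vel": joint speeds; "joint_efforts": joint torques, N m; "tool_pos": TCP position; "tool_rot": TCP orientation; "contact_force": force on the tool from outside, world axes, zero at the start; "ft_torque": the same for the moment, N m; "gripper_width": opening from 0.0 (shut) to 1.0 (fully open); "grasp_force": force on a finger pad.
Only numpy, scipy, OpenCV 4.12 (cv2) and the standard library are available. Lean on these libraries where they do the work, as an engineer would, in place of code of your own. Each camera call takes 0.05 s, during which the arm holds its last target. There are 200 camera calls.

TASK

Lock the lid-sticker jig for the next batch: take the spring-loaded locating pin out of the wooden tool block, put it down through the bushing in the middle of the jar shuttle, and keep it pressed lightly on the stop bar underneath while you slide the shuttle along, until the pin drops into the hidden slot. Push the pin fully home and let go, and never force it; leave the jars, the sticker roll and the marker alone.

Things in the scene. Friction and masses are not known exactly. Their poses are not given: they have to be found in the camera images.
- pin: spring-loaded locating pin, upright in the tool block: steel shank 12 mm in diameter, standing 46 mm out of a fluted black knob 20 mm in diameter and 40 mm tall; about 120 g. Origin at the lower end with the shank fully out, z up; the knob's flat underside (shoulder) is 46 mm above it. Grip the knob from above, the pads 24 to 30 mm above the shoulder, so that the fingertips clear the bushing.
- pin_tip (a point): centre of the lower end of the pin's shank (foot tapered to 8 mm over the last 2.5 mm). A spring in the knob lets the shank be pushed up into it by at most 10 mm: it yields at about 4 N and takes about 10 N at 9 mm.
- tool_block: fixed light-wood block 48 (x) x 100 (y) x 52 mm tall, at the front left or front right of the table; origin under its centre. The pin stands in its middle hole (14 mm, through to the table), shoulder resting on the block's top, tip 6 mm above the table; the two other holes are empty.
- bed: fixed aluminium bed of the jig, 340 mm (its own y) x 130 mm (its own x), end blocks 50 mm tall; origin at the centre of its underside, z up. The shuttle slides along the bed's own y axis, on two round rails.
- shuttle (a joint): travel of the jar shuttle along the bed's +y, 0 to 0.080 m; starts within 15 mm of the 0 end. An aluminium plate 220 x 124 mm, upper face 47 mm above the table, with a shallow black ring nest for a jar (82 mm wide, to 61 mm above the table) on either side of the bushing; slides with about 2 N of friction.
- bush_mouth (a point): centre of the bushing's mouth on the shuttle, on a steel boss 34 mm square, 60 mm above the table. Bore 14 mm, 27 mm deep, open below, 2 mm chamfer. A spring ball in its wall rubs on the pin with a few newtons, so it does not fall by itself. Pin standing on the bar: shoulder 16 mm above this point; fully home: shoulder on the boss. Over 15 N sideways on the knob harms the jig.
- jar_a: loose amber glass jar with black lid, 68 mm wide, 78 mm tall, origin under its centre; not to be disturbed
- jar_b: a second such jar beside it; not to be disturbed
- sticker_roll: loose white roll of stickers lying flat, 66 mm wide, 30 mm tall; not to be disturbed
- felt_pen: loose marker lying on the table, 134 mm long; not to be disturbed
- bar_face (a point): a fixed point of the bed, on the bushing's line and level with the top of the steel stop bar that lies under the shuttle, 30 mm above the table. The bar has one slot, 14 mm along the bed's y, 22 mm across, 18 mm deep, always covered by the shuttle: it cannot be seen and where along the line it lies is not known; the bushing meets it between 30 and 70 mm of the shuttle's travel.
Mind the look-alikes: they are no part of the job. Of the things like the pin, leave any that is red; of the rest the smaller one is meant.

How it is judged:
By the outcome, as a careful person would: the job done as asked, in the order asked, and still so for the second after the job is handed in, with the robot touching nothing.
It also fails if it takes over 54 s, if anything falls off the work surface, if the arm or the gripper's body presses on something with over 40 N, if the wrist force passes 120 N, or if a joint passes its speed limit or range.

## Working session

There is one attempt and no reset: what is moved stays moved. The work goes in short steps, Python scripts to look and compute and a shell command to move; the robot and the scene stay as the last step left them, time stands still between calls to the robot, and variables do not carry over. Pictures are saved under pics/ and viewed, at most 10 in all, crops included, and the job is handed in when it is done.

```bash
mkdir -p pics; cat > h.py <<'E'
import numpy as np, cv2
from scipy.spatial.transform import Rotation as R
from plant import manip
def grab(n):
    f=manip.grab_frame(n); q=np.array(f["attitude"]); f["R"]=R.from_quat(q[[1,2,3,0]]).as_matrix() if q.size==4 else q.reshape(3,3); return f
def ray(f,u,v):
    d=np.array([(u-f["cx"])/f["fx"],-(v-f["cy"])/f["fy"],-1.]); return f["R"]@d
def onz(f,u,v,z):
    d=ray(f,u,v); o=np.array(f["xyz"]); return o+d*(z-o[2])/d[2]
def cloud(f):
    v,u=np.mgrid[0:400,0:640]; z=f["z_map"]
    p=np.stack([(u-f["cx"])/f["fx"]*z,-(v-f["cy"])/f["fy"]*z,-z],-1)@f["R"].T+np.array(f["xyz"]); p[z==0]=np.nan; return p
E
python3 - <<'E'
from h import *
for n in("scene","top"):
    f=grab(n); cv2.imwrite(f"pics/{n}0.png",f["img"]); print(n,f["xyz"],f["attitude"],f["fx"],f["cx"],f["cy"],[k for k in f])
s=manip.state(); print({k:np.round(v,3) for k,v in s.items()})
E
```

```text
scene [-0.42175527 -0.77589348  0.60489856] [ 0.76508686  0.48780708 -0.22515336 -0.35495395] 514.2257790641049 322.2267370761542 202.48545801904805 ['img', 'z_map', 'fx', 'fy', 'cx', 'cy', 'xyz', 'attitude', 'R']
top [ 0.24550888 -0.0238346   1.16995759] [-0.69533615 -0.07463058  0.05508089  0.71267385] 454.7368079780081 333.5593902671243 193.60284359528356 ['img', 'z_map', 'fx', 'fy', 'cx', 'cy', 'xyz', 'attitude', 'R']
{'time': np.float64(0.1), 'joint_pos': array([-1.412,  0.053,  1.614, -0.   ,  1.476, -0.119]), 'joint_vel': array([ 0.002, -0.002, -0.005, -0.   , -0.002,  0.   ]), 'joint_efforts': array([ 1.0000e-03, -3.9490e+01, -3.7136e+01, -0.0000e+00,  4.0000e-03,
        0.0000e+00]), 'tool_pos': array([ 0.171, -0.6  ,  0.23 ]), 'tool_rot': array([-0.001,  0.99 ,  0.138, -0.   ]), 'contact_force': array([-0.453, -0.428, -0.416]), 'ft_torque': array([ 0.013, -0.045,  0.017]), 'grasp_force': np.float64(0.0), 'gripper_width': np.float64(1.004)}
```

View pics/scene0.png

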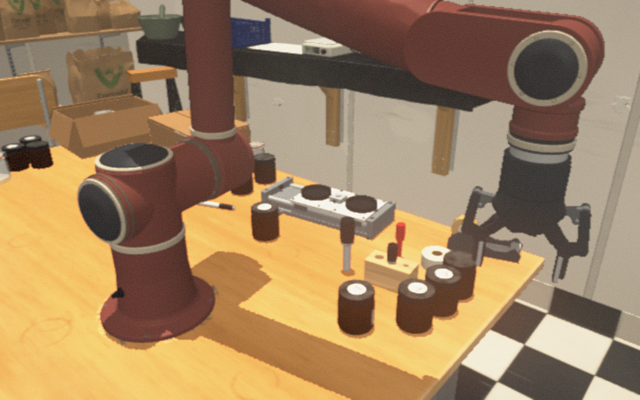

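View pics/top0.png

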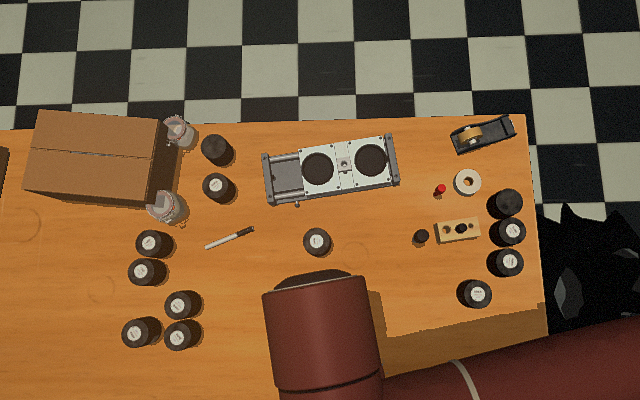

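The scene view shows three pin-like things. In the top view they are the small black knob in the block's middle hole at (461,229), the red one at (440,190), and a taller black one standing on the table at (421,236). The small black one in the block fits: it is not red and is the smaller of the other two. The boss is at (344,163) and the free rail is to its left. I'll confirm with a crop and measure.

```bash
python3 - <<'E'
from h import *
f=grab("top"); g=grab("scene")
a=cv2.resize(f["img"][165:265,395:525],None,fx=3,fy=3,interpolation=cv2.INTER_CUBIC)
b=cv2.resize(g["img"][200:300,320:450],None,fx=3,fy=3,interpolation=cv2.INTER_CUBIC)
c=cv2.resize(f["img"][125:215,255:405],(780,270*780//450),interpolation=cv2.INTER_CUBIC)[:290]
top=np.hstack([a,b]); c=cv2.copyMakeBorder(c,0,0,0,0,cv2.BORDER_CONSTANT)
cv2.imwrite("pics/c1.png",np.vstack([top,c]))
P=cloud(f)
hsv=cv2.cvtColor(f["img"],cv2.COLOR_BGR2HSV)
# boxes
def box(m,name):
    cs,_=cv2.findContours(m.astype(np.uint8),0,2); cc=max(cs,key=cv2.contourArea); r=cv2.minAreaRect(cc); print(name,np.round(r[0],1),np.round(r[1],1),r[2]); return r
roi=np.zeros((400,640),bool)
# knob: depth in region above block
def hmask(x0,x1,y0,y1,lo,hi):
    m=np.zeros((400,640),bool); m[y0:y1,x0:x1]=True; return m&(P[...,2]>lo)&(P[...,2]<hi)
for nm,a in dict(knob=(448,476,215,245,.08,.12),block=(430,488,212,248,.042,.06),big=(408,434,222,248,.08,.3),red=(428,450,178,200,.05,.3),boss=(332,356,150,176,.054,.07),shut=(290,400,130,210,.04,.07)).items():
    m=hmask(*a); q=P[m]; 
    if len(q)<5: print(nm,len(q)); continue
    r=box(m,nm); print("  n",m.sum(),"med",np.round(np.median(q,0),4),"min",np.round(q.min(0),4),"max",np.round(q.max(0),4)); print("  corners",[np.round(onz(f,*p,np.median(q[:,2]))[:2],4).tolist() for p in cv2.boxPoints(r)], np.round(onz(f,*r[0],np.median(q[:,2])),4))
E
```

```text
knob [462. 227.] [8. 8.] 90.0
  n 67 med [ 0.3579 -0.2976  0.0905] min [ 0.3486 -0.3075  0.0816] max [ 0.368  -0.2887  0.0953]
  corners [[0.3676, -0.2892], [0.3672, -0.3079], [0.3482, -0.3065], [0.3487, -0.2878]] [ 0.3579 -0.2979  0.0905]
block [458.1 228.8] [19.9 42.4] 81.25383758544922
  n 684 med [ 0.3563 -0.296   0.0508] min [ 0.3289 -0.3509  0.0422] max [ 0.3883 -0.2464  0.0592]
  corners [[0.3755, -0.2443], [0.3888, -0.3477], [0.3403, -0.3512], [0.327, -0.2487]] [ 0.3578 -0.298   0.0508]
big [421.  235.5] [13. 14.] 90.0
  n 163 med [ 0.3383 -0.1955  0.1218] min [ 0.3242 -0.2118  0.0809] max [ 0.3529 -0.1831  0.1272]
  corners [[0.3528, -0.1801], [0.352, -0.2121], [0.3222, -0.2103], [0.323, -0.1785]] [ 0.3375 -0.1952  0.1218]
red [440.3 188.8] [ 8.5 10.6] 45.0
  n 85 med [ 0.454  -0.2543  0.0838] min [ 0.4454 -0.2655  0.0508] max [ 0.4642 -0.2462  0.0892]
  corners [[0.4512, -0.2378], [0.4692, -0.257], [0.454, -0.2705], [0.4361, -0.2513]] [ 0.4526 -0.2542  0.0838]
boss [343.8 164.5] [15.5 13.5] 80.53767395019531
  n 197 med [ 0.5276 -0.0227  0.059 ] min [ 0.505  -0.0516  0.0541] max [0.5522 0.0075 0.0648]
  corners [[0.5434, -0.003], [0.5482, -0.0367], [0.5085, -0.0419], [0.5038, -0.0085]] [ 0.5259 -0.0225  0.059 ]
shut [348.5 163.7] [49.9 96.5] 81.46923065185547
  n 4464 med [ 0.528  -0.0325  0.0476] min [ 0.4531 -0.161   0.04  ] max [0.6096 0.0941 0.0675]
  corners [[0.5808, 0.0959], [0.6114, -0.1498], [0.4814, -0.1625], [0.4514, 0.0781]] [ 0.5306 -0.0347  0.0476]
```

View pics/c1.png

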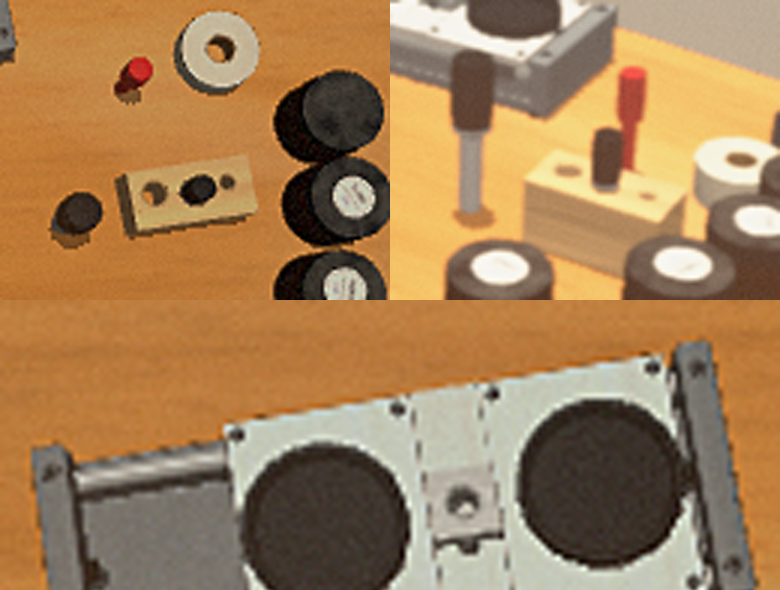

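The crop confirms it: the small black knob sits in the block's middle hole, the red pin is at (440,190), and the larger black one stands alone on the table. The mouth is at about (344,163.5). The block top measures 51 mm, the boss 59 mm and the knob top about 92 mm, all as stated. Both the bed and the block are yawed about +7.2°. I'll start moving.

```bash
cat >> h.py <<'E'
def go(x,y,z,yaw=None):
    s=manip.state(); q=np.array(s["tool_rot"]); r=R.from_quat(q[[1,2,3,0]])
    d=r.inv().apply(np.array([x,y,z])-s["tool_pos"])*10
    t=None
    if yaw is not None:
        T=R.from_euler('z',yaw,degrees=True)*R.from_euler('x',180,degrees=True); t=np.round((r.inv()*T).as_rotvec()/np.pi,4)
    print("t",s["time"],"pos",np.round(s["tool_pos"],4),"shift",np.round(d,3),"turn",t,"F",np.round(s["contact_force"],1),"w",round(float(s["gripper_width"]),3))
E
python3 -m jog '[0.3,-0.27,0,0,0,0.02, 0.6,-0.54,0,0,0,0.048, 0.9,-0.8,0,0,0,0.048]' 60
python3 -c "
from h import *
go(.358,-.298,.16,7.2)"
```

```text
time: 0.57
tool_pos: [0.2364, -0.4982, 0.231]
tool_rot: [-0.0, 0.998, 0.063, -0.0]
contact_force: [-0.0, -0.1, 0.1]
gripper_width: 0.703
grasp_force: 0.0
t 0.575 pos [ 0.2364 -0.4982  0.231 ] shift [ 1.458 -1.833  0.71 ] turn [-0.0002 -0.      0.0001] F [-0.  -0.1  0.1] w 0.703
```

```bash
python3 -m jog '[0.25,-0.32,0.1,0,0,0, 0.5,-0.63,0.25,0,0,0, 0.75,-0.93,0.36,0,0,0]' 60
python3 -m jog '[0.25,-0.32,0.12,0,0,0, 0.5,-0.63,0.25,0,0,0, 0.71,-0.9,0.35,0,0,0, 0.71,-0.9,0.35,0,0,0,0.71,-0.9,0.35,0,0,0]' 60
python3 -c "
from h import *
go(.358,-.298,.0595,7.2)
f=grab('scene');g=grab('top')
a=cv2.resize(g['img'][160:270,380:540],None,fx=2.5,fy=2.5);b=cv2.resize(f['img'][170:280,300:460],None,fx=2.5,fy=2.5)
cv2.imwrite('pics/d.png',np.hstack([a,b]))"
```

```text
time: 0.95
tool_pos: [0.299, -0.3962, 0.1945]
tool_rot: [-0.0, 0.998, 0.063, -0.0]
contact_force: [0.2, 0.2, 0.7]
gripper_width: 0.702
grasp_force: 0.0
time: 1.58
tool_pos: [0.3576, -0.2998, 0.1606]
tool_rot: [0.0, 0.998, 0.064, -0.0]
contact_force: [0.7, 0.0, 0.2]
gripper_width: 0.703
grasp_force: 0.0
t 1.575 pos [ 0.3576 -0.2998  0.1606] shift [ 0.007 -0.019  1.011] turn [0.0002 0.     0.0005] F [0.7 0.  0.2] w 0.703
```

View pics/d.png

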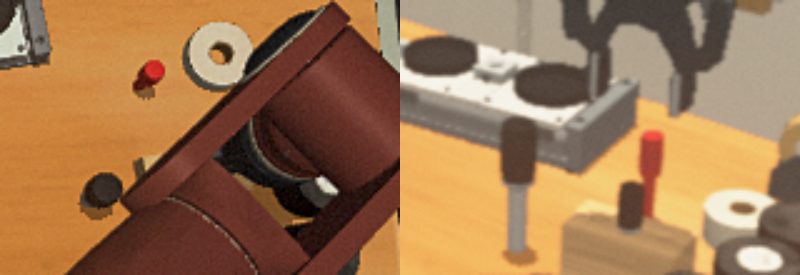

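The top view is blocked by the arm; the scene view shows the open fingers above the knob. I'll cross-check the knob position with the scene ray, then go down.

```bash
python3 -c "
from h import *
f=cv2; g=grab('scene'); P=cloud(g); im=g['img']
print('knob top by scene ray',onz(g,392.3,245.7,.092))
m=np.zeros((400,640),bool); m[235:275,380:405]=True
m&=(im.max(2)<75)&(P[...,2]>.056)&(P[...,2]<.1)
q=P[m]; print(m.sum(),q.min(0),q.max(0),np.median(q,0))
d=q[:,:2]-np.array(g['xyz'])[:2]
k=manip.state; 
from scipy.optimize import least_squares as L
r=L(lambda c:np.hypot(*(q[:,:2]-c).T)-.010,[.358,-.298],loss='soft_l1',f_scale=.002); print(r.x,np.abs(r.fun).mean())
"
python3 -m jog '[0.0,-0.01,0.3,0,0,0, 0.0,-0.02,0.6,0,0,0, 0.0,-0.02,0.6,0,0,0, 0.0,-0.02,0.6,0,0,0]' 60
```

```text
knob top by scene ray [ 0.3507763  -0.30340764  0.092     ]
time: 2.22
tool_pos: [0.3577, -0.2984, 0.1016]
tool_rot: [0.001, 0.998, 0.063, 0.0]
contact_force: [0.3, -0.4, 0.3]
gripper_width: 0.704
grasp_force: 0.0Traceback (most recent call last):
  File "<string>", line 7, in <module>
    q=P[m]; print(m.sum(),q.min(0),q.max(0),np.median(q,0))
                          ~~~~~^^^
    return umr_minimum(a, axis, None, out, keepdims, initial, where)
ValueError: zero-size array to reduction operation minimum which has no identity
```

The scene ray agrees to 1 mm across the view; the difference lies along the sight line. Going down to grip.

```bash
python3 -m jog '[0.0,0,0.2,0,0,0, 0.0,0,0.42,0,0,0, 0.0,0,0.42,0,0,0, 0,0,0.42,0,0,0]' 60
python3 -m jog '[0,0,0,0,0,0, 0,0,0,0,0,0, 0,0,0,0,0,0]' 30
```

```text
time: 2.72
tool_pos: [0.3582, -0.2985, 0.0601]
tool_rot: [0.001, 0.998, 0.063, 0.001]
contact_force: [-0.1, -0.3, 0.7]
gripper_width: 0.702
grasp_force: 0.0
time: 3.1
tool_pos: [0.3576, -0.2976, 0.0587]
tool_rot: [0.0, 0.998, 0.063, 0.0]
contact_force: [1.7, -0.7, -0.4]
gripper_width: 0.352
grasp_force: 0.0
```

```bash
python3 -m jog '[0,0,0,0,0,0, 0,0,0,0,0,0, 0,0,0,0,0,0, 0,0,0,0,0,0]' 10
```

```text
time: 3.6
tool_pos: [0.3576, -0.2977, 0.0587]
tool_rot: [0.0, 0.998, 0.063, 0.0]
contact_force: [-0.2, 0.1, 4.2]
gripper_width: 0.219
grasp_force: 58.5
```

```bash
python3 -m jog '[0,0,-0.2,0,0,0, 0,0,-0.6,0,0,0, 0,0,-1,0,0,0, 0,0,-1,0,0,0, 0,0,-1,0,0,0]'
python3 - <<'E'
from h import *
go(.527,-.023,.1587,7.2)
f=grab('top'); g=grab('scene'); P=cloud(f)
a=cv2.resize(f['img'][135:195,315:375],(400,400),interpolation=cv2.INTER_CUBIC)
b=cv2.resize(g['img'][150:270,330:450],(400,400),interpolation=cv2.INTER_CUBIC)
# boss in scene too
c=cv2.resize(g['img'][175:215,320:360],(400,400),interpolation=cv2.INTER_CUBIC)
cv2.imwrite('pics/e.png',cv2.resize(np.hstack([a,b]),(800,400)))
gr=cv2.cvtColor(f['img'],6); print(gr[156:174,335:354])
E
```

```text
time: 4.22
tool_pos: [0.3568, -0.2966, 0.1566]
tool_rot: [-0.001, 0.998, 0.063, -0.001]
contact_force: [-0.4, -0.5, -2.0]
gripper_width: 0.216
grasp_force: 59.9
t 4.225 pos [ 0.3568 -0.2966  0.1566] shift [ 2.035 -2.498 -0.018] turn [-0.0007  0.0004  0.0004] F [-0.4 -0.5 -2. ] w 0.216
[[201 212 209 209 206 214 207 210 213 209 207 205 196 197 167 210 204 211
  220]
 [212 209 211 213 203 204 198 201 194 185 187 188 183 185 148 218 209 211
  220]
 [219 141 196 185 187 186 185 188 180 182 184 187 185 190 179 212 210 208
  226]
 [211 110 188 183 186 183 188 188 190 192 193 189 185 183 181 205 213 208
  222]
 [217 154 191 188 191 192 195 172 170 153 184 187 186 184 187 149 211 210
  228]
 [214 167 185 183 186 186 157 110 112  91 129 178 196 201 201 144 214 208
  226]
 [208 201 187 190 192 189 128  67  71  69  68 105 176 198 200 136 214 212
  220]
 [210 214 200 201 204 173  88  66  72  73  54  72 171 193 195 152 210 214
  221]
 [209 219 144 197 204 172  95  78 100 206 169  72 162 186 186 181 216 212
  218]
 [214 221 115 190 195 195  97  96 199 203 206 144 175 194 189 193 137 214
  215]
 [214 217 148 186 186 192 176 162 154 153 126 176 196 191 196 193 142 213
  208]
 [216 217 161 196 192 200 199 195 178 177 190 195 192 194 191 190 137 214
  210]
 [214 213 155 194 199 194 191 194 192 190 192 191 194 195 198 202 164 218
  210]
 [214 213 213 194 194 191 198 198 202 203 205 208 174 135 136 135  95 220
  212]
 [217 208 220 143 202 209 174 137 139 133 118  85  73  54  64  85  42 215
  208]
 [210 212 221  95 101  72  59  58  57  78  89  62 168 215 214 217 212 218
  211]
 [214 211 225 120  79 164 220 227  85  78  70  42 167 212 213 209 216 198
  213]
 [209 214 221 139 212 213 221 220 167  65  60  80 217 212 213 210 213 178
  210]]
```

View pics/e.png

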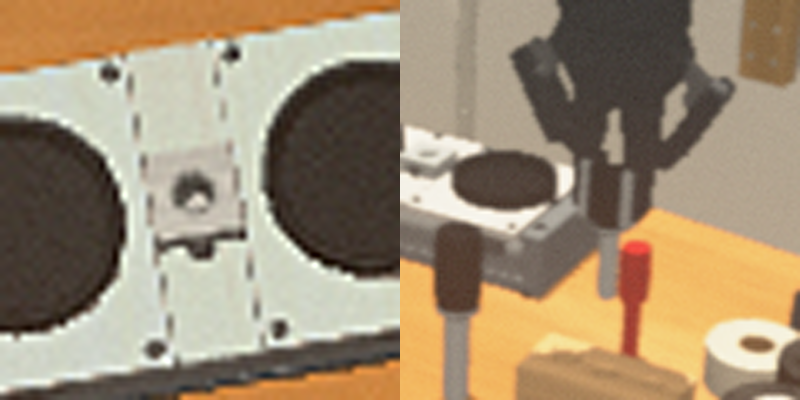

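The pin is in the fingers with its tip at scene pixel (392,238). The bushing mouth is at top pixel (343.7,163.3).

```bash
python3 - <<'E'
from h import *
f=grab('top'); g=grab('scene')
print('mouth',onz(f,343.7,163.3,.06)); p=onz(g,392.1,238.3,.104); t=manip.state()['tool_pos']; print('tip scene',p)
d=p[:2]-np.array(g['xyz'])[:2]; d/=np.hypot(*d); e=p[:2]-t[:2]; print('along',e@d,'lateral(left+)',d[0]*e[1]-d[1]*e[0])
# mouth in scene view: expected pixel
w=g['R'].T@(onz(f,343.7,163.3,.06)-np.array(g['xyz'])); print(g['cx']-g['fx']*w[0]/w[2], g['cy']+g['fy']*w[1]/w[2])
c=cv2.resize(g['img'][180:220,315:365],(800,640),interpolation=cv2.INTER_CUBIC)[:600]; cv2.imwrite('pics/f.png',c)
E
```

```text
mouth [ 0.52889018 -0.02246696  0.06      ]
tip scene [ 0.35748401 -0.2977396   0.104     ]
along 8.882822505417346e-05 lateral(left+) -0.0015062363656595046
338.0764598853528 195.25014121031583
```

View pics/f.png

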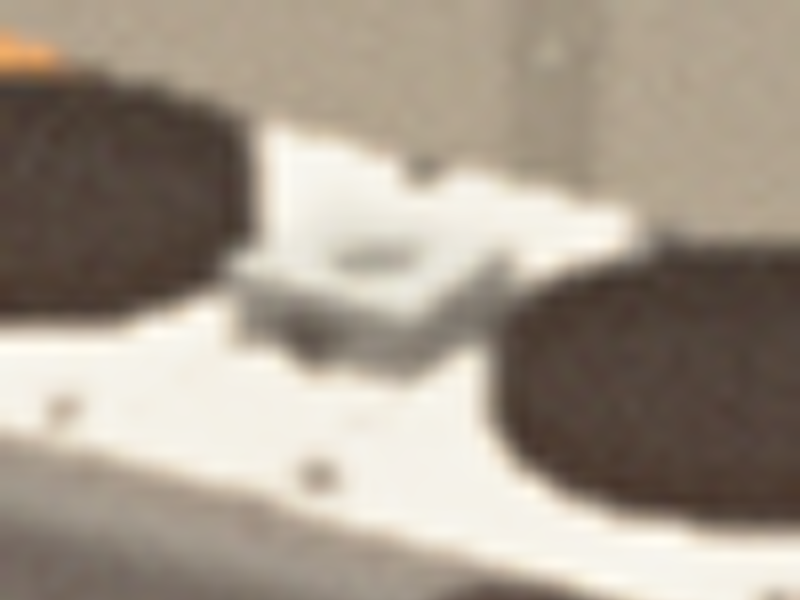

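Both views agree: pin and mouth show the same small camera offset, so I'll aim the TCP at (0.5286, -0.0222).

```bash
python3 -m jog '[0.2,-0.25,0,0,0,0, 0.45,-0.56,0,0,0,0, 0.7,-0.85,0,0,0,0]'
python3 -m jog '[0.25,-0.3,0,0,0,0, 0.5,-0.6,0,0,0,0, 0.7,-0.85,0,0,0,0]'
python3 -m jog '[0.25,-0.3,0,0,0,0, 0.45,-0.55,0,0,0,0, 0.63,-0.78,0,0,0,0, 0.63,-0.78,0,0,0,0, 0.63,-0.78,0,0,0,0]'
python3 -c "
from h import *
go(.5286,-.0222,.1227,7.2)"
```

```text
time: 4.8
tool_pos: [0.4161, -0.203, 0.1572]
tool_rot: [-0.001, 0.998, 0.063, -0.001]
contact_force: [0.9, -0.2, -1.3]
gripper_width: 0.219
grasp_force: 59.8
time: 5.18
tool_pos: [0.4748, -0.1095, 0.1572]
tool_rot: [-0.0, 0.998, 0.064, -0.001]
contact_force: [0.7, -0.0, -1.4]
gripper_width: 0.218
grasp_force: 59.8
time: 5.8
tool_pos: [0.5267, -0.0259, 0.1574]
tool_rot: [-0.0, 0.998, 0.064, -0.001]
contact_force: [0.7, 0.0, -1.5]
gripper_width: 0.217
grasp_force: 59.8
t 5.8 pos [ 0.5267 -0.0259  0.1574] shift [ 0.024 -0.034  0.347] turn [-0.      0.0006  0.0005] F [ 0.7  0.  -1.5] w 0.217
```

```bash
python3 -m jog '[0.01,-0.02,0.2,0,0,0, 0.024,-0.034,0.36,0,0,0, 0.024,-0.034,0.36,0,0,0, 0.024,-0.034,0.36,0,0,0]'
python3 - <<'E'
from h import *
go(.5286,-.0222,.1187,7.2)
f=grab('top'); g=grab('scene')
c=cv2.resize(g['img'][150:220,300:380],(640,560),interpolation=cv2.INTER_CUBIC); cv2.imwrite('pics/g.png',c)
E
```

```text
time: 6.3
tool_pos: [0.5292, -0.0222, 0.1221]
tool_rot: [-0.0, 0.998, 0.063, -0.0]
contact_force: [-0.2, 0.2, -0.4]
gripper_width: 0.215
grasp_force: 59.8
t 6.3 pos [ 0.5292 -0.0222  0.1221] shift [-0.006 -0.     0.034] turn [-0.      0.0001  0.0004] F [-0.2  0.2 -0.4] w 0.215
```

View pics/g.png

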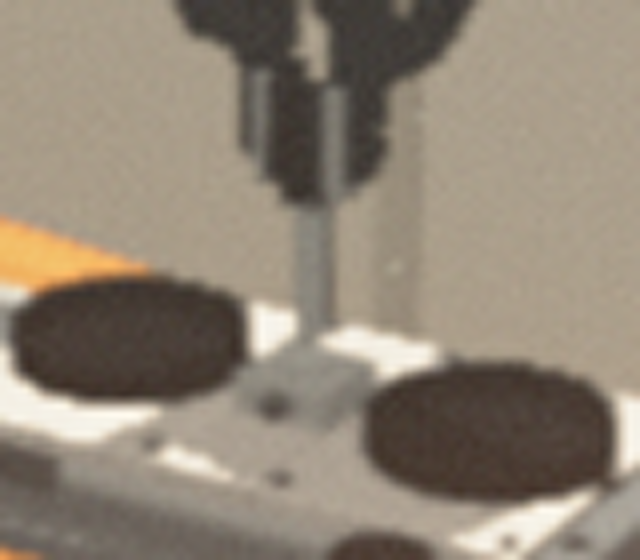

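The shank sits over the boss, about 1 to 2 mm right of its centre in this view (crop x 314 against 308). I'll nudge it 1 mm left and enter gently.

```bash
python3 -m jog '[-0.007,-0.009,0,0,0,0, -0.007,-0.009,0.04,0,0,0, -0.007,-0.009,0.08,0,0,0, -0.007,-0.009,0.11,0,0,0, -0.007,-0.009,0.13,0,0,0, -0.007,-0.009,0.13,0,0,0]'
```

```text
time: 7.15
tool_pos: [0.5283, -0.0212, 0.109]
tool_rot: [-0.0, 0.998, 0.063, -0.0]
contact_force: [0.3, 0.1, -1.4]
gripper_width: 0.219
grasp_force: 59.8
```

```bash
python3 -m jog '[0,0,0.03,0,0,0, 0,0,0.06,0,0,0, 0,0,0.09,0,0,0, 0,0,0.12,0,0,0, 0,0,0.12,0,0,0]'
```

```text
time: 7.78
tool_pos: [0.529, -0.0212, 0.0972]
tool_rot: [0.0, 0.998, 0.063, 0.001]
contact_force: [2.3, 0.2, -2.4]
gripper_width: 0.216
grasp_force: 59.9
```

```bash
python3 -m jog '[0.006,0,0.03,0,0,0, 0.006,0,0.06,0,0,0, 0.006,0,0.09,0,0,0, 0.006,0,0.12,0,0,0, 0.006,0,0.12,0,0,0]'
```

```text
time: 8.4
tool_pos: [0.5288, -0.0211, 0.0845]
tool_rot: [-0.0, 0.998, 0.063, -0.0]
contact_force: [3.1, 0.6, -2.5]
gripper_width: 0.219
grasp_force: 59.9
```

```bash
python3 -m jog '[0,0,0.015,0,0,0, 0,0,0.03,0,0,0, 0,0,0.045,0,0,0, 0,0,0.045,0,0,0]'
```

```text
time: 8.9
tool_pos: [0.5295, -0.0211, 0.0814]
tool_rot: [0.0, 0.998, 0.063, 0.0]
contact_force: [1.3, 1.6, 3.6]
gripper_width: 0.219
grasp_force: 60.4
```

The pin is on the bar: Fz went from -2.5 to +3.6 N, a light press. Now I'll slide along the bed's +y (tool -y). The first 14 mm can't reach the slot.

```bash
python3 -m jog '[0,-0.01,0,0,0,0, 0,-0.03,0,0,0,0, 0,-0.05,0,0,0,0, 0,-0.07,0,0,0,0, 0,-0.09,0,0,0,0, 0,-0.11,0,0,0,0, 0,-0.13,0,0,0,0, 0,-0.14,0,0,0,0]'
```

```text
time: 9.9
tool_pos: [0.5277, -0.0082, 0.0812]
tool_rot: [0.001, 0.998, 0.064, 0.0]
contact_force: [2.3, -5.3, 3.7]
gripper_width: 0.215
grasp_force: 60.5
```

```bash
python3 -m jog '[0,-0.01,0,0,0,0, 0,-0.02,0,0,0,0, 0,-0.03,0,0,0,0, 0,-0.04,0,0,0,0, 0,-0.05,0,0,0,0]'
```

```text
time: 10.52
tool_pos: [0.527, -0.0032, 0.0812]
tool_rot: [0.001, 0.998, 0.063, 0.0]
contact_force: [2.3, -4.6, 4.4]
gripper_width: 0.216
grasp_force: 60.5
```

```bash
python3 -m jog '[0,-0.01,0,0,0,0, 0,-0.02,0,0,0,0, 0,-0.03,0,0,0,0, 0,-0.04,0,0,0,0]'
```

```text
time: 11.02
tool_pos: [0.5265, 0.0008, 0.0812]
tool_rot: [0.001, 0.998, 0.063, 0.0]
contact_force: [1.7, -4.1, 4.6]
gripper_width: 0.222
grasp_force: 60.5
```

```bash
python3 -m jog '[0,-0.01,0,0,0,0, 0,-0.02,0,0,0,0, 0,-0.03,0,0,0,0, 0,-0.04,0,0,0,0]'
```

```text
time: 11.52
tool_pos: [0.526, 0.0047, 0.0811]
tool_rot: [0.001, 0.998, 0.064, 0.0]
contact_force: [1.6, -4.1, 4.1]
gripper_width: 0.213
grasp_force: 60.5
```

```bash
python3 -m jog '[0,-0.008,0,0,0,0, 0,-0.016,0,0,0,0, 0,-0.024,0,0,0,0, 0,-0.032,0,0,0,0]'
```

```text
time: 12.02
tool_pos: [0.5254, 0.0087, 0.0809]
tool_rot: [0.0, 0.998, 0.063, 0.0]
contact_force: [2.8, -4.4, 4.4]
gripper_width: 0.214
grasp_force: 60.5
```

```bash
python3 -m jog '[0,-0.008,0,0,0,0, 0,-0.016,0,0,0,0, 0,-0.024,0,0,0,0, 0,-0.032,0,0,0,0]'
```

```text
time: 12.52
tool_pos: [0.5248, 0.0121, 0.0808]
tool_rot: [-0.0, 0.998, 0.063, -0.0]
contact_force: [1.6, -3.9, 4.9]
gripper_width: 0.215
grasp_force: 60.5
```

```bash
python3 -m jog '[0,-0.008,0,0,0,0, 0,-0.016,0,0,0,0, 0,-0.024,0,0,0,0, 0,-0.032,0,0,0,0]'
```

```text
time: 13.02
tool_pos: [0.5241, 0.0154, 0.0803]
tool_rot: [-0.0, 0.998, 0.063, -0.0]
contact_force: [2.1, -1.8, 1.1]
gripper_width: 0.219
grasp_force: 60.3
```

The force dropped (Fz 4.9 to 1.1), so the pin is reaching the slot. One small step more.

```bash
python3 -m jog '[0,0,0,0,0,0, 0,-0.005,0,0,0,0, 0,-0.010,0,0,0,0, 0,-0.010,0,0,0,0]'
```

```text
time: 13.52
tool_pos: [0.524, 0.0162, 0.0804]
tool_rot: [-0.0, 0.998, 0.063, -0.0]
contact_force: [1.8, -1.7, -2.0]
gripper_width: 0.213
grasp_force: 60.1
```

Fz is -2.0, as it was before touching the bar, so the spring is relaxed and the tip is in the slot. I'll probe downward.

```bash
python3 -m jog '[0,0,0.01,0,0,0, 0,0,0.02,0,0,0, 0,0,0.03,0,0,0, 0,0,0.03,0,0,0]'
```

```text
time: 14.02
tool_pos: [0.5242, 0.0162, 0.0776]
tool_rot: [0.0, 0.998, 0.063, -0.0]
contact_force: [1.3, -1.3, 0.4]
gripper_width: 0.217
grasp_force: 60.1
```

```bash
python3 -m jog '[0,0,0.01,0,0,0, 0,0,0.02,0,0,0, 0,0,0.03,0,0,0, 0,0,0.03,0,0,0]'
```

```text
time: 14.52
tool_pos: [0.5242, 0.0161, 0.0745]
tool_rot: [0.0, 0.998, 0.063, -0.0]
contact_force: [1.8, -2.3, -0.1]
gripper_width: 0.214
grasp_force: 60.1
```

```bash
python3 -m jog '[0,0,0.01,0,0,0, 0,0,0.02,0,0,0, 0,0,0.03,0,0,0, 0,0,0.04,0,0,0, 0,0,0.05,0,0,0, 0,0,0.05,0,0,0]'
```

```text
time: 15.28
tool_pos: [0.5242, 0.0162, 0.0695]
tool_rot: [-0.0, 0.998, 0.063, -0.0]
contact_force: [2.0, -2.1, 0.4]
gripper_width: 0.217
grasp_force: 60.1
```

```bash
python3 -m jog '[0,0,0.01,0,0,0, 0,0,0.02,0,0,0, 0,0,0.028,0,0,0, 0,0,0.032,0,0,0, 0,0,0.032,0,0,0]'
```

```text
time: 15.9
tool_pos: [0.5243, 0.0162, 0.0667]
tool_rot: [-0.0, 0.998, 0.063, -0.0]
contact_force: [-0.1, -2.3, 2.9]
gripper_width: 0.218
grasp_force: 60.3
```

```bash
python3 -m jog '[0,0,0.004,0,0,0, 0,0,0.008,0,0,0, 0,0,0.008,0,0,0]'
```

```text
time: 16.27
tool_pos: [0.5244, 0.0162, 0.0666]
tool_rot: [-0.0, 0.998, 0.063, -0.0]
contact_force: [-2.3, -0.4, 9.1]
gripper_width: 0.212
grasp_force: 60.8
```

Seated: the height holds at 66.6 mm, exactly the expected home height, while the force rises. Releasing and rising.

```bash
python3 -m jog '[0,0,-0.005,0,0,0, 0,0,-0.005,0,0,0, 0,0,-0.005,0,0,0, 0,0,-0.005,0,0,0, 0,0,-0.005,0,0,0]' 50
python3 -m jog '[0,0,-0.1,0,0,0, 0,0,-0.3,0,0,0, 0,0,-0.6,0,0,0, 0,0,-1,0,0,0, 0,0,-1,0,0,0, 0,0,-1,0,0,0]' 50
python3 - <<'E'
from h import *
g=grab('scene'); f=grab('top')
c=cv2.resize(g['img'][160:240,260:400],(700,400),interpolation=cv2.INTER_CUBIC); cv2.imwrite('pics/k.png',c)
P=cloud(g); w=P[(np.abs(P[...,0]-.524)<.02)&(np.abs(P[...,1]-.016)<.02)&(P[...,2]>.062)&(P[...,2]<.13)]
print(len(w), np.percentile(w[:,2],[50,95,100]) if len(w) else 0)
E
```

```text
time: 16.9
tool_pos: [0.5243, 0.0162, 0.0662]
tool_rot: [-0.0, 0.998, 0.063, -0.0]
contact_force: [0.1, 0.1, -0.3]
gripper_width: 0.585
grasp_force: 0.0
time: 17.65
tool_pos: [0.5242, 0.0162, 0.1663]
tool_rot: [-0.0, 0.998, 0.063, 0.0]
contact_force: [-0.0, 0.0, -0.5]
gripper_width: 0.585
grasp_force: 0.0
129 [0.08381968 0.09997976 0.10160258]
```

View pics/k.png

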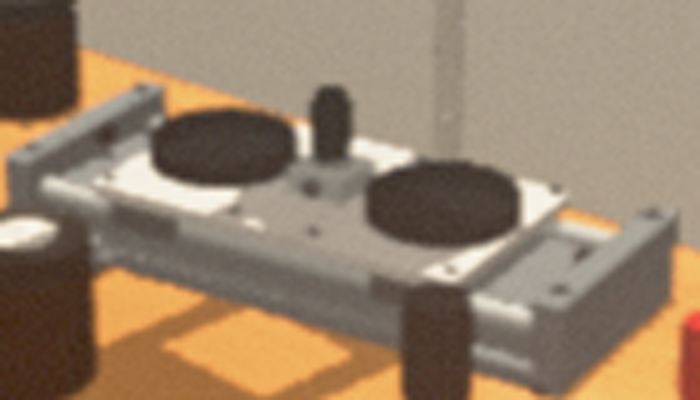

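The picture shows the knob sitting flat on the boss at crop (330,125), with its top at 0.100 m as expected (60 + 40 mm). The shuttle stands mid-travel, and the robot is clear.

```bash
python3 -c "
from plant import manip
print(manip.job_done())"
```

```text
the job is handed in; nothing more can be done
None
```

The pin from the tool block is fully home in the hidden slot and released, with its shoulder on the boss and the shuttle locked about 38 mm along from where it started. The sideways readings I took stayed under 6 N, I did not touch the jars, sticker roll or marker, and I handed the job in at about 18 s; no verdict came back.

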